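Slide the crown carrier under the low curing bridge and start the lamp

TASK

With your fingertips, push the flat grey carrier with its six white crowns along the worktop, crowns first, between the guide rails and under the low white bridge of the curing station until it is fully home against the end stop. Keep it flat on the worktop all the way: never lift, carry or tip it. Once it is home, press the green button on top of the bridge all the way down and let it come up again, leaving the carrier home and everything else on the bench where it is.

Things in the scene. Friction and masses are not known exactly. Their poses are not given: they have to be found in the camera images.
- carrier: loose flat grey plate, 0.14 to 0.28 kg, 120 (x) x 70 (y) x 8 mm; origin: centre of underside, on the worktop. Leading end x = +60, corners rounded 10 mm. Across the trailing end a black push bar, x = -60 to -48, 70 wide, 16 high, upright rear face. Six white crowns at x = 12 to 46, y = -26 to 26, reaching 20 mm above the worktop. Slides with at most 3 N of friction.
- nose (a point): centre of the carrier's leading (crown) end on its underside, carrier x = +60 mm; at station x = 35 mm when home
- station: curing station, fixed; origin on the worktop under the bridge's centre; +x: direction the carrier goes in, carrier +x the same way. White bridge x = -30 to 30, y = -69 to 69 mm, underside 24 mm, top 44 mm above the worktop, closed by a 14 mm high end stop with its face at x = 35. No floor plate: the carrier slides on the worktop.
- mouth (a point): worktop point midway between the starts of the two aluminium guide rails (station x = -70, y = 0). Rails 14 mm high, from here to x = 35, inner faces at y = -39 and 39 mm (4 mm spare each side of the carrier); flared lips before them widen the mouth to about 110 mm at x = -98.
- home (a point): where the carrier's origin lies when fully home against the end stop: on the worktop at station x = -25, y = 0 mm; axes as the station's. The black push bar then still stands out before the bridge, rear face at station x = -85.
- cure_button_top (a point): centre of the top of the green push button (30 mm across) on top of the bridge, at station x = 0, y = +30 mm
- cure_button (a joint): travel of the green button, in m: 0 = up, 0.006 = fully down; it is pressed straight down against a spring that takes about 4 N at the bottom and comes up by itself
- plaster_cast: bystander: green plaster jaw model, 51 x 66 x 31 mm; origin at its underside's centre
- small_jar: bystander: small white jar with a blue cap, 37 mm across, 50 mm tall; origin at its underside's centre
- open_tray: bystander: open white plastic box, 56 x 80 x 34 mm; origin at its underside's centre
- felt_wheel: bystander: small red-pink polishing wheel, 24 mm across, 10 mm thick, lying flat; origin at its underside's centre
- pen: bystander: white marker with a blue cap, 133 mm long, 18 mm thick, lying; origin at its underside's centre
- vial: bystander: clear vial with an orange base, 20 mm across, 55 mm tall, standing; origin at its underside's centre
There are look-alikes about, which are no part of the job. Of the things like the carrier, leave any that is red or turquoise; of the rest the larger one is meant.

How it is judged:
On the way, in this order (a step that is already met when the one before it is completed fails the run):
1. the carrier is fully home under the bridge, flat and against the end stop (x of carrier in the frame of station above -0.031 m and y of carrier in the frame of station between -0.008 and 0.008 m and angle between the x axis of carrier and the x axis of station, either way round below 0.08 rad and angle between carrier's own z axis and vertical below 0.05 rad and x of nose in the frame of station above 0.026 m), for 0.2 s.
2. the green button is pressed down (value of joint cure_button above 0.0045 m), for 0.05 s.
At the end, for the whole second after the job is handed in: The carrier lies flat and still under the bridge, within 6 mm of fully home lengthwise, 8 mm sideways and 0.08 rad in direction; the green button has been pressed at least 4.5 mm with the carrier home and is up again (under 2 mm) (all of step 1 and height (world z) of carrier below 0.004 m and linear speed of carrier below 0.01 m/s and value of joint cure_button below 0.002 m); the robot touches nothing.
It fails at once if the carrier is lifted or carried (more than 8 mm off the worktop) (height (world z) of carrier above 0.008 m).
It fails at once if the carrier is tipped (more than 0.12 rad) (angle between carrier's own z axis and vertical above 0.12 rad).
It fails at once if the button is pressed before the carrier is home (value of joint cure_button above 0.003 m and x of carrier in the frame of station below -0.035 m).
It fails at once if a bystander is moved by more than 20 mm (distance of any of plaster_cast, small_jar, open_tray, felt_wheel, pen, vial from where it was at the start of the episode above 0.02 m).
It also fails if it takes over 69 s, if anything falls off the work surface, if the arm or the gripper's body presses on something with over 40 N, if the wrist force passes 120 N, or if a joint passes its speed limit or range.

ROBOT

A 6-joint arm with a two-finger parallel gripper is mounted at the origin on a cart in front of the work surface, level with it; the furniture and walls round the work are solid. World frame = base frame: x ahead of the robot, y to its left, z up, the work surface at z = 0. Lengths are in m, angles in rad, forces in N, time in s.
With the tool pointing down it reaches from about 0.2 to 0.875 m from the base axis. Payload 3.4 kg.
Tool frame: the origin (TCP) lies between the finger pads; the fingertips stand 25 mm ahead of it and the grasp point (between the pads) lies 6 mm ahead of it (r.nose_length is the z of the fingertips in the tool frame, in m); z points along the fingers, x is the direction in which the jaws open and shut, and the axes are right-handed (so a half turn about z gives the same grasp; the last joint's range is limited). The gripper opens to 94 mm and grips with 3 to 60 N. Pads are 16 mm wide; open, the fingers measure 119 mm over their backs; the gripper's body (75 mm by 177 mm) begins 78 mm behind the grasp point.
Start: joints at [1.063, 0.276, 1.505, -0, 1.361, -0.121], TCP at [0.217, 0.533, 0.23] pointing down, gripper open.
Joint ranges: [-2.89, 2.89], [-0.75, 2.08], [0.22, 2.7], [-1.18, 4.32], [0.11, 2.71], [-2.7, 2.7]. Speed limits (rad/s): [2.57, 2.57, 3.14, 3.14, 3.14, 3.14].

INTERFACE

Orientations are given as a unit quaternion [w, x, y, z].
In Python, from plant import r, gripper_to, inverse_kinematics, vision, models, telemetry gives the robot as it stands. Calls block until the motion is done:
- r.move_to(position, orientation): joint-space move of the TCP to a pose.
- r.move_l(position, rot=None, vel=0.15, guard=None): straight line of the TCP; rot=None keeps the orientation; vel is the mean speed in m/s. With guard (N) it stops when the force on the tool has changed by that much, and returns True; else False.
- r.movej(angles): joint-space move.
- gripper_to(opening, f_grip=None): finger opening in m; f_grip is the grip in N (None keeps the last); returns when the fingers have stopped.
- r.hold(seconds).
- inverse_kinematics(position, orientation): joint angles nearest the present ones, or None.
- vision.snapshot(name): name is "side" or "top"; returns the picture (400x640x3 uint8, red, green, blue); there is no depth.
- vision.get_calibration(name): a dict with "fx", "fy", "cx", "cy" (pixels), "position" and "orientation" of the camera in the world. Camera axes: x right, y down, z forward; pixel columns grow to the right and rows downward; lengths in m; the calibration is good to about 2 mm. A picture is of the moment at which its call begins. get_calibration takes no time and is no camera call.
A pose or a line that the arm cannot do raises r.PlanningError and nothing moves.
- r.sign_off(): hands the job in, once; it reports no verdict.
Trained networks look in the newest picture that a camera, given by its name, has taken for a name from the list of things; names that differ only in an ending like _2 or _b are one class to them, and where a whole thing is asked for, a point or a joint stands for the part that bears it (a point fixed in the world has none). Each returns a list of dicts, best first, with "score" (0 to 1); they miss things now and then, are a little off and sometimes report something else, mostly with a low value. They report only what shows in the picture. A call takes as long as a camera call. They do not tell look-alikes from the thing itself.
- models.boxes_of(thing, camera): "at" ([x, y, z] in m, in world coordinates, good to about 4 mm: the middle of the surface that is visible of it).
- models.regions_of(thing, camera): "pixels" (400x640 bool, what is visible of it).
- models.mark_of(thing, camera): "at" ([x, y, z] in m, in world coordinates, good to about 4 mm: a listed point, or the origin of a listed thing).
Readings, each from a call of its own:
- telemetry.current_t(): time.
- telemetry.current_joints(): joint angles.
- telemetry.current_dq(): joint speeds.
- telemetry.current_joint_efforts(): joint torques, N m.
- telemetry.current_ee_pos(): TCP position.
- telemetry.current_tool_rot(): TCP orientation.
- telemetry.current_wrist_force(): force on the tool from outside, world axes, zero at the start.
- telemetry.current_torque(): the same for the moment, N m.
- telemetry.current_opening(): finger opening in m.
Only numpy, scipy, OpenCV 4.12 (cv2) and the standard library are available. Lean on these libraries where they do the work, as an engineer would, in place of code of your own. Each camera call takes 0.05 s, during which the arm holds its last target.

## Working session

There is one attempt and no reset: what is moved stays moved. The work goes in short steps, each a Python script; the robot and the scene stay as the last script left them, time stands still between calls to the robot, and variables do not carry over. Pictures are saved under pics/ and viewed, and the job is handed in when it is done.

```bash
ls; mkdir -p pics; python3 - <<'E'
from plant import r, vision, models, telemetry
import cv2
for c in ("top","side"):
    im=vision.snapshot(c); cv2.imwrite(f"pics/{c}0.png",im[:,:,::-1])
    print(c,vision.get_calibration(c))
    for t in ("carrier","station","mouth","home","nose","cure_button_top"):
        try:
            for d in models.mark_of(t,c)[:4]: print(t,[round(float(v),4) for v in d["at"]],round(float(d["score"]),2))
        except Exception as e: print(t,e)
print(telemetry.current_t(),telemetry.current_tool_rot())
E
```

```text
pics
top {'fx': 383.42774776086566, 'fy': 383.42774776086566, 'cx': 325.03672710314066, 'cy': 199.869917636897, 'position': array([0.41401252, 0.06201597, 1.16334758]), 'orientation': array([-0.04960163,  0.71370192, -0.69709051,  0.04726602])}
carrier [0.5569, -0.2783, -0.0059] 0.96
carrier [0.3686, -0.1049, 0.0006] 0.84
carrier [0.3776, 0.0597, -0.0016] 0.71
carrier [0.58, -0.0987, 0.0008] 0.6
station [0.567, 0.1717, -0.001] 0.71
mouth [0.5516, 0.1017, -0.0006] 0.87
home [0.5599, 0.1494, -0.0025] 0.76
nose [0.3705, 0.0146, -0.0026] 0.92
nose [0.3405, -0.1569, -0.0021] 0.87
nose [0.5605, -0.0414, 0.003] 0.66
nose [0.5593, -0.2378, 0.0051] 0.58
cure_button_top [0.5378, 0.1783, 0.0672] 0.58
side {'fx': 491.6586027892715, 'fy': 491.6586027892715, 'cx': 326.9389898668673, 'cy': 199.782898268879, 'position': array([0.25436666, 1.33650826, 0.99297749]), 'orientation': array([ 0.05847978, -0.10602817,  0.8780163 , -0.46306103])}
carrier [0.3652, -0.1035, -0.001] 0.92
carrier [0.5793, -0.101, 0.0034] 0.7
carrier [0.5588, -0.2754, -0.0016] 0.63
carrier [0.381, 0.0599, 0.0016] 0.52
station [0.561, 0.1687, -0.0019] 0.68
mouth [0.5477, 0.105, -0.0008] 0.97
home [0.5626, 0.1466, 0.0024] 0.58
nose [0.5567, -0.0469, 0.0007] 0.97
nose [0.337, -0.1562, -0.0015] 0.87
cure_button_top [0.5345, 0.1765, 0.0634] 0.62
0.7 [-4.40627385e-05  8.29839067e-01  5.58002795e-01  4.19497188e-05]
```

View pics/top0.png

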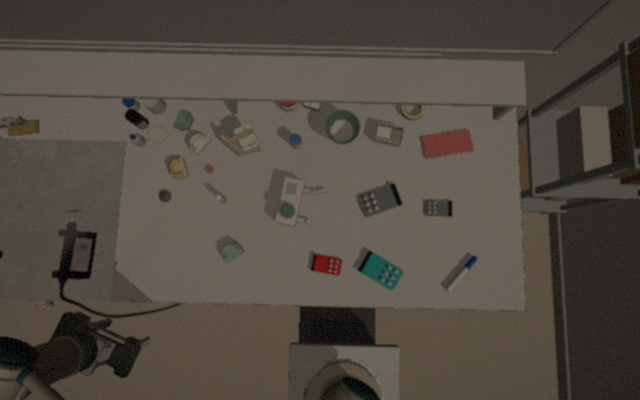

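View pics/side0.png

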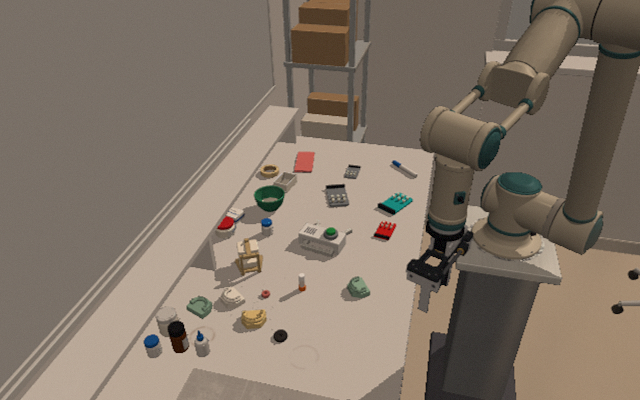

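```bash
python3 - <<'E'
import cv2
a=cv2.imread("pics/top0.png")[160:240,260:420]
b=cv2.imread("pics/side0.png")[170:260,280:440]
cv2.imwrite("pics/ta.png",cv2.convertScaleAbs(cv2.resize(a,None,fx=5,fy=5,interpolation=2),alpha=1.5))
cv2.imwrite("pics/sb.png",cv2.convertScaleAbs(cv2.resize(b,None,fx=5,fy=5,interpolation=2),alpha=1.3))
E
```

```text
(no output)
```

View pics/ta.png

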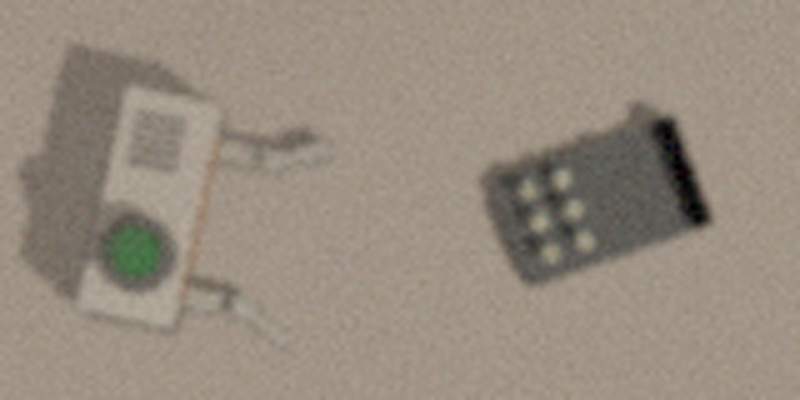

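View pics/sb.png

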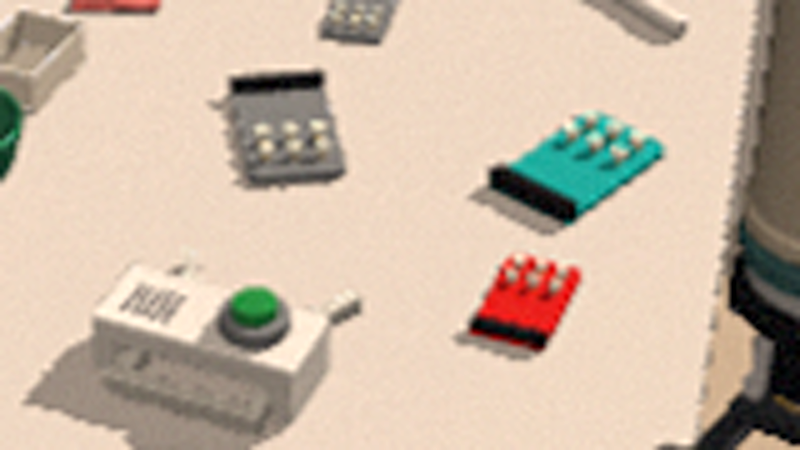

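```bash
cat > h.py <<'E'
import numpy as np
from scipy.spatial.transform import Rotation as R
from scipy.optimize import least_squares
from plant import r, gripper_to, inverse_kinematics, vision, models, telemetry
def proj(c,P):
    k=vision.get_calibration(c); q=k["orientation"]; M=R.from_quat([q[1],q[2],q[3],q[0]])
    p=M.inv().apply(np.atleast_2d(P)-k["position"])
    return np.c_[k["fx"]*p[:,0]/p[:,2]+k["cx"],k["fy"]*p[:,1]/p[:,2]+k["cy"]]
def body(pose,L):
    x,y,a=pose; L=np.atleast_2d(L); c,s=np.cos(a),np.sin(a)
    return np.c_[x+c*L[:,0]-s*L[:,1],y+s*L[:,0]+c*L[:,1],L[:,2]]
def fit(pts,x0):
    """pts: list (cam,local xyz,px)"""
    f=lambda p: np.concatenate([(proj(c,body(p,l))[0]-np.array(u)) for c,l,u in pts])
    s=least_squares(f,x0,loss="soft_l1",x_scale=[.01,.01,.1]); return s.x,f(s.x).reshape(-1,2)
def quat_down(yaw):  # tool z down, tool x along world yaw
    M=np.array([[np.cos(yaw),np.sin(yaw),0],[np.sin(yaw),-np.cos(yaw),0],[0,0,-1]]).T
    M=np.c_[[np.cos(yaw),np.sin(yaw),0],[np.sin(yaw),-np.cos(yaw),0],[0,0,-1]]
    q=R.from_matrix(M).as_quat(); return [q[3],q[0],q[1],q[2]]
E
python3 - <<'E'
from h import *
T=lambda u,v:(260+(u+.5)/5-.5,160+(v+.5)/5-.5); S=lambda u,v:(280+(u+.5)/5-.5,170+(v+.5)/5-.5)
st=[("top",[-.03,-.069,.044],T(220,103)),("top",[.03,-.069,.044],T(127,87)),("top",[-.03,.069,.044],T(175,328)),("top",[.03,.069,.044],T(78,306)),
("side",[.03,-.069,.044],S(95,325)),("side",[.03,.069,.044],S(292,365)),("side",[-.03,.069,.044],S(330,310)),("side",[-.03,-.069,.044],S(138,262))]
p,e=fit(st,[.56,.17,1.4]); print(p.round(4),e.round(1).tolist())
pt,e=fit(st[:4],[.56,.17,1.4]); print("top",pt.round(4)); ps,e=fit(st[4:],[.56,.17,1.4]); print("side",ps.round(4))
ca=[("top",[-.06,-.035,.016],T(674,118)),("top",[-.06,.035,.016],T(711,219)),("top",[-.048,-.035,.016],T(654,125)),("top",[-.048,.035,.016],T(690,227)),
("side",[-.06,-.035,.016],S(230,75)),("side",[-.06,.035,.016],S(323,69)),("side",[-.048,.035,.016],S(324,84))]
c,e=fit(ca,[.58,-.1,1.9]); print(c.round(4),e.round(1).tolist())
print("top",fit(ca[:4],c)[0].round(4),"side",fit(ca[4:],c)[0].round(4))
print("mouth",body(p,[-.07,0,0]),"home",body(p,[-.025,0,0]),"btn",body(p,[0,.03,.06]))
print("nose",body(c,[.06,0,0]))
for c_ in("top","side"): print(proj(c_,body(c,[[.06,.025,.008],[.06,-.025,.008]])), "btn",proj(c_,body(p,[0,.03,.06])))
from plant import models
for t in ("plaster_cast","small_jar","open_tray","felt_wheel","pen","vial"): 
    for d in models.mark_of(t,"top")[:3]:print(t,np.round(d["at"],3),round(float(d["score"]),2))
E
```

```text
[0.5636 0.171  1.4012] [[0.9, -0.2], [-0.2, -0.8], [0.5, 0.4], [-0.2, 0.9], [-0.9, -1.6], [0.7, 1.6], [0.5, 1.2], [-1.1, 0.3]]
top [0.5638 0.1717 1.3983]
side [0.5638 0.1676 1.4165]
[ 0.5778 -0.0959  1.9045] [[-0.2, -0.7], [0.0, 0.8], [0.0, -0.9], [0.5, 0.4], [-0.2, 0.6], [0.1, 0.8], [0.3, -0.5]]
top [ 0.5773 -0.0957  1.9086] side [ 0.5811 -0.0974  1.8584]
mouth [[0.5517621  0.10199208 0.        ]] home [[0.55935549 0.14634679 0.        ]] btn [[0.53400424 0.17605056 0.06      ]]
nose [[ 0.55818012 -0.03917905  0.        ]]
[[362.75472433 213.44723549]
 [357.53167594 197.87400637]] btn [[287.27810362 210.00784874]]
[[345.53517141 204.60494162]
 [331.3133187  205.40205262]] btn [[330.73479061 231.19579722]]
plaster_cast [ 0.413  0.345 -0.002] 0.55
small_jar [0.75  0.162 0.004] 0.55
open_tray [ 0.779 -0.123 -0.002] 0.74
open_tray [0.75  0.164 0.003] 0.52
open_tray [0.535 0.176 0.066] 0.17
felt_wheel [0.658 0.426 0.002] 0.42
pen [ 0.365 -0.339  0.001] 0.72
vial [0.573 0.38  0.003] 0.6
```

```bash
cat >> h.py <<'E'
ST=np.array([.5637,.1705,1.4005])
def s2w(p): # station pose -> world pose
    b=body(ST,[p[0],p[1],0])[0]; return np.array([b[0],b[1],p[2]+ST[2]])
def w2s(p):
    d=np.array(p[:2])-ST[:2]; c,s=np.cos(ST[2]),np.sin(ST[2]); return np.array([c*d[0]+s*d[1],-s*d[0]+c*d[1],p[2]-ST[2]])
def sidetool(car,off,xc=-.012): # car world pose; tool on carrier's -y side, off = extra standoff
    b=body(car,[xc,-.035-.008-off,0])[0]; return b[0],b[1],car[2]+np.pi*FL
FL=0
E
python3 - <<'E'
import h; from h import *
c0=np.array([.578,-.096,1.895]); print(w2s(c0))
for f in (0,-1):
    h.FL=f; x,y,w=sidetool(c0,.03); print(f,inverse_kinematics([x,y,.1],quat_down(w)))
    s=s2w([-.275,0,0]);x,y,w=sidetool(s,0); print(f,inverse_kinematics([x,y,.028],quat_down(w)))
E
```

```text
[-0.26022148 -0.05925807  0.4945    ]
0 [-2.34422333e-01  4.85506952e-01  1.50956727e+00 -4.44089210e-16
  1.14651843e+00 -2.12942233e+00]
0 [-3.33438785e-01  4.51364372e-01  1.79375647e+00 -4.44089210e-16
  8.96471815e-01 -1.73393878e+00]
-1 [-2.34422333e-01  4.85506952e-01  1.50956727e+00 -4.44089210e-16
  1.14651843e+00  1.01217032e+00]
-1 [-3.33438785e-01  4.51364372e-01  1.79375647e+00 -4.44089210e-16
  8.96471815e-01  1.40765387e+00]
```

```bash
sed -i 's/^FL=0/FL=-1/' h.py; python3 - <<'E'
from h import *; import cv2
c0=np.array([.578,-.096,1.895])
x,y,w=sidetool(c0,.03); q=quat_down(w)
r.move_to([x,y,.12],q); gripper_to(.06)
r.move_l([x,y,.028],vel=.12)
x,y,w=sidetool(c0,-.004)
g=r.move_l([x,y,.028],vel=.03,guard=1.0)
p=telemetry.current_ee_pos(); n=np.array([-np.sin(c0[2]),np.cos(c0[2])])
print(g,p,"off from nominal contact",-(np.array(p[:2])-np.array(sidetool(c0,0)[:2]))@n, telemetry.current_t(),telemetry.current_wrist_force())
for c in("top","side"): cv2.imwrite(f"pics/{c}1.png",vision.snapshot(c)[:,:,::-1])
a=cv2.imread("pics/top1.png")[140:240,260:420]
b=cv2.imread("pics/side1.png")[170:260,280:440]
cv2.imwrite("pics/c1.png",cv2.convertScaleAbs(np.vstack([cv2.resize(a,(480,300)),cv2.resize(b,(480,270))]),alpha=1.4))
E
```

```text
False [ 0.61889915 -0.09495591  0.02804408] off from nominal contact -0.003898906541224832 6.5917 [ 1.04726907 -0.06665094  0.23047992]
```

View pics/c1.png

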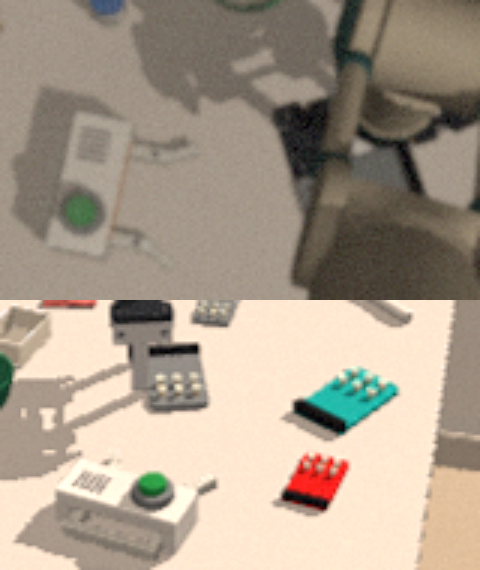

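```bash
cat >> h.py <<'E'
import cv2
def look(n):
    for c in("top","side"): cv2.imwrite(f"pics/{c}{n}.png",vision.snapshot(c)[:,:,::-1])
    a=cv2.imread(f"pics/top{n}.png")[160:240,260:420]; b=cv2.imread(f"pics/side{n}.png")[170:260,280:440]
    cv2.imwrite(f"pics/c{n}a.png",cv2.convertScaleAbs(cv2.resize(a,None,fx=5,fy=5,interpolation=2),alpha=1.5))
    cv2.imwrite(f"pics/c{n}b.png",cv2.convertScaleAbs(cv2.resize(b,None,fx=5,fy=5,interpolation=2),alpha=1.3))
T=lambda u,v:(260+(u+.5)/5-.5,160+(v+.5)/5-.5); S=lambda u,v:(280+(u+.5)/5-.5,170+(v+.5)/5-.5)
E
python3 - <<'E'
from h import *
Rr=.123; fm=0
for th in np.linspace(.4945,0,9)[0:]:
    car=s2w([-.152-Rr*np.cos(th),-Rr*np.sin(th),th])
    off=-.004 if th>.49 else 0
    off=-.004*th/.4945
    x,y,w=sidetool(car,off); r.move_l([x,y,.028],quat_down(w),vel=.05)
    fm=max(fm,np.linalg.norm(telemetry.current_wrist_force()))
print(fm,telemetry.current_t())
x,y,w=sidetool(car,.03); r.move_l([x,y,.028],vel=.1)
r.move_l([x,y,.15],vel=.3)
# clear the top view: back up behind carrier
b=s2w([-.40,0,0]); r.move_to([b[0],b[1],.2],quat_down(ST[2]-np.pi/2))
look(2); print(telemetry.current_t())
for c in("top","side"):
  for t in("carrier","nose"):
    for d in models.mark_of(t,c)[:5]: print(c,t,np.round(w2s([*d["at"][:2],0]),3),round(float(d["score"]),2))
E
```

```text
1.8208727228322648 9.475
12.1667
top carrier [-0.14   0.162 -1.4  ] 0.83
top carrier [-0.444 -0.069 -1.4  ] 0.8
top carrier [-0.273  0.    -1.4  ] 0.78
top carrier [-0.302  0.146 -1.4  ] 0.61
top nose [-0.187  0.163 -1.4  ] 0.92
top nose [-0.218  0.002 -1.4  ] 0.89
top nose [-0.362  0.166 -1.4  ] 0.87
top nose [-0.404 -0.066 -1.4  ] 0.72
top nose [-0.277  0.003 -1.4  ] 0.49
side carrier [-0.303  0.145 -1.4  ] 0.98
side carrier [-0.141  0.16  -1.4  ] 0.74
side carrier [-0.438 -0.069 -1.4  ] 0.72
side carrier [ 0.266 -0.052 -1.4  ] 0.47
side nose [-0.359  0.168 -1.4  ] 0.95
side nose [-0.222 -0.    -1.4  ] 0.78
side nose [-0.19   0.159 -1.4  ] 0.59
side nose [-0.403 -0.065 -1.4  ] 0.44
```

View pics/c2a.png

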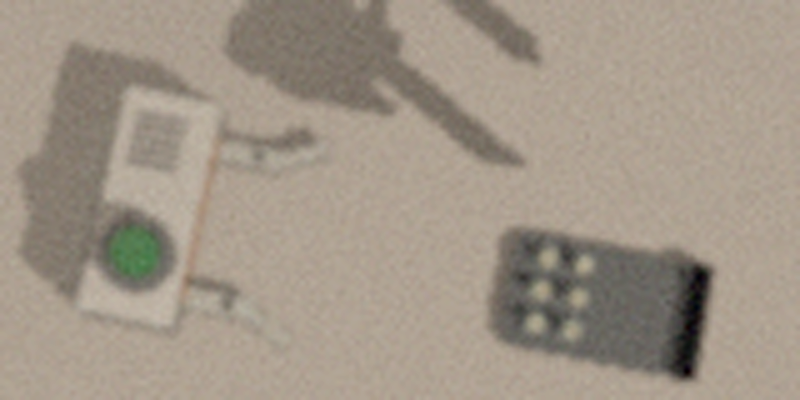

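View pics/c2b.png

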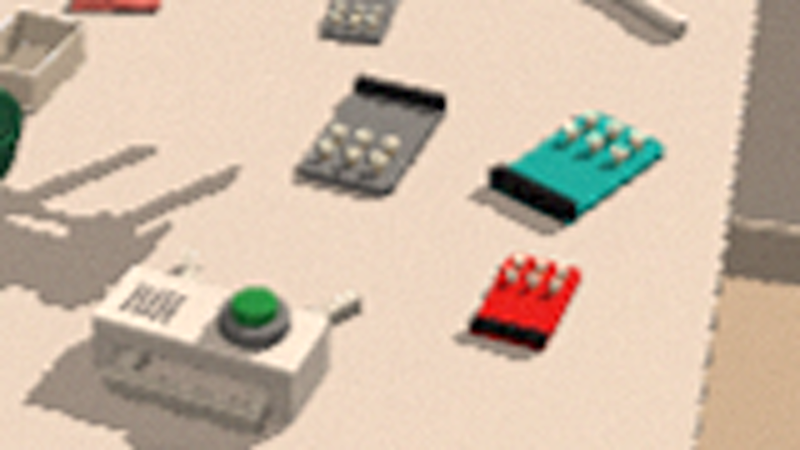

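```bash
python3 - <<'E'
from h import *
q=quat_down(ST[2]-np.pi/2)
P=lambda x,y=0:list(s2w([x,y,0])[:2])
gripper_to(.04)
r.move_l([*P(-.368),.12],q,vel=.3); r.move_l([*P(-.368),.028],vel=.15)
print(r.move_l([*P(-.343),.028],vel=.1), r.move_l([*P(-.243),.028],vel=.06),telemetry.current_wrist_force())
r.move_l([*P(-.255),.028],vel=.1); r.move_l([*P(-.32),.15],vel=.4); 
look(3); print(telemetry.current_t())
for c in("top","side"):
  for t in("carrier","nose"):
    for d in models.mark_of(t,c)[:5]:
      v=w2s([*d["at"][:2],0])
      if abs(v[1])<.05: print(c,t,np.round(v,3),round(float(d["score"]),2))
E
```

```text
False False [ 0.18127959 -1.5730714   0.47819882]
17.1667
top nose [-0.111 -0.    -1.4  ] 0.62
side carrier [-0.172  0.005 -1.4  ] 0.57
side nose [-0.116  0.004 -1.4  ] 0.92
```

View pics/c3a.png

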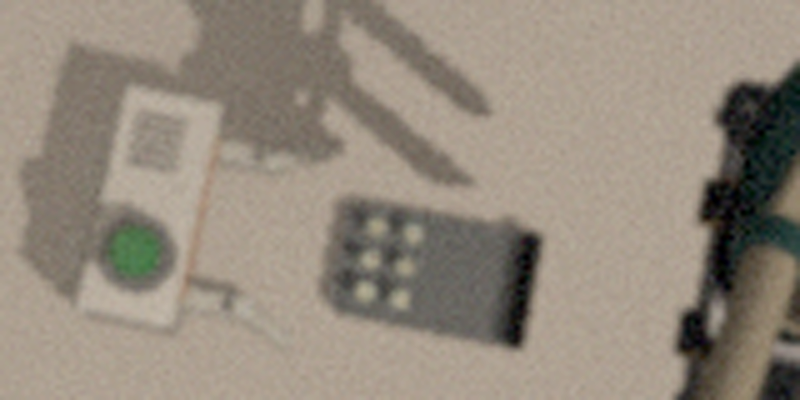

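View pics/c3b.png

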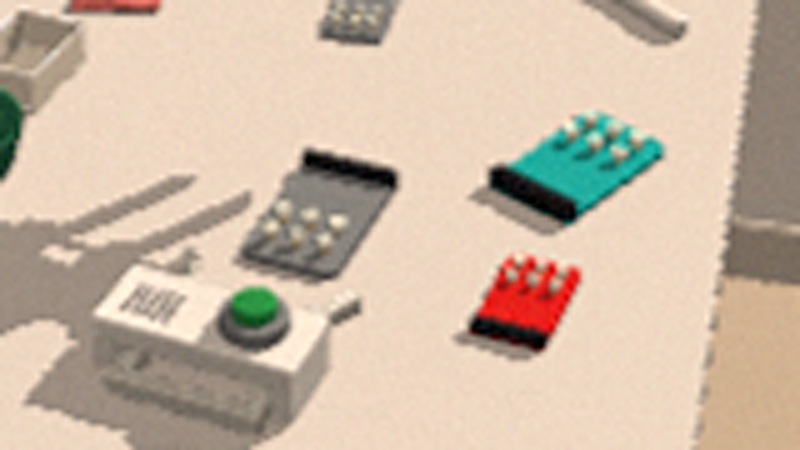

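```bash
python3 - <<'E'
from h import *
ca=[("top",[-.06,-.035,.016],T(541,235)),("top",[-.06,.035,.016],T(521,348)),("top",[-.048,-.035,.016],T(518,231)),("top",[-.048,.035,.016],T(499,342)),
("side",[-.06,-.035,.016],S(307,149)),("side",[-.06,.035,.016],S(398,171)),("side",[-.048,.035,.016],S(395,186)),("side",[-.048,-.035,.016],S(303,166))]
for s in (ca,ca[:4],ca[4:]):
    p,e=fit(s,s2w([-.17,0,0])); print(w2s(p).round(4),abs(e).max())
# overlays: predicted rails inner lines & carrier
im=cv2.imread("pics/c3a.png")
def dr(pts,col,cl=False):
    u=proj("top",pts)
    u=np.c_[(u[:,0]-260+.5)*5-.5,(u[:,1]-160+.5)*5-.5].round().astype(int)
    cv2.polylines(im,[u.reshape(-1,1,2)],cl,col,1)
for y in(-.039,.039): dr(body(ST,[[-.098,y*55/39,.014],[-.07,y,.014],[-.03,y,.014]]),(0,0,255))
dr(body(ST,[[-.03,-.069,.044],[.03,-.069,.044],[.03,.069,.044],[-.03,.069,.044]]),(255,0,0),True)
p=s2w([-.17,0,0]); dr(body(p,[[-.06,-.035,.016],[-.06,.035,.016]]),(0,255,255)); dr(body(p,[[-.048,.035,.008],[.06,.035,.008],[.06,-.035,.008],[-.048,-.035,.008]]),(0,255,255))
cv2.imwrite("pics/ov3.png",im)
E
```

```text
[-0.1696  0.0051  0.0087] 1.1472697609586362
[-0.1695  0.0043  0.0072] 0.456474428734964
[-0.1688  0.0068  0.0153] 0.9079446658682286
```

View pics/ov3.png

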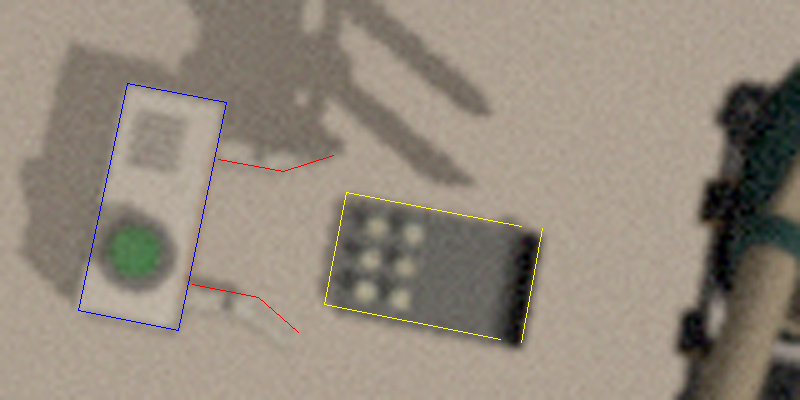

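```bash
python3 - <<'E'
from h import *
P=lambda x,y=0:list(s2w([x,y,0])[:2])
def tool(x,y,th,off=0):
    b=body(s2w([x,y,th]),[-.068-off,0,0])[0]; return [b[0],b[1],.028],quat_down(ST[2]+th-np.pi/2)
p,q=tool(-.170,.005,0,.015)
r.move_l([p[0],p[1],.06],q,vel=.2); r.move_l(p,vel=.1)
p,q=tool(-.170,.005,.005); r.move_l(p,q,vel=.05)
X0,L,A=-.170,.055,.005
for x in np.linspace(X0,X0+L,9)[1:]:
    s=(x-X0)/L; y=A*(1-(3*s*s-2*s**3)); th=np.arctan(-A*(6*s-6*s*s)/L)
    p,q=tool(x,y,th); g=r.move_l(p,q,vel=.03)
print(telemetry.current_wrist_force(),telemetry.current_t())
p,q=tool(-.115,0,0,.012); r.move_l(p,vel=.1); p,q=tool(-.115,0,0,.09);r.move_l([p[0],p[1],.15],vel=.4)
look(4); print(telemetry.current_t())
for c in("top","side"):
  for t in("carrier","nose"):
    for d in models.mark_of(t,c)[:5]:
      v=w2s([*d["at"][:2],0])
      if abs(v[1])<.05: print(c,t,np.round(v,3),round(float(d["score"]),2))
E
```

```text
[ 0.39278759  0.84880927 -0.59074949] 22.1833
23.0583
top carrier [-0.108 -0.007 -1.4  ] 0.87
top nose [-0.048  0.    -1.4  ] 0.9
side carrier [-0.112  0.    -1.4  ] 0.85
side nose [-0.054 -0.003 -1.4  ] 0.88
```

View pics/c4a.png

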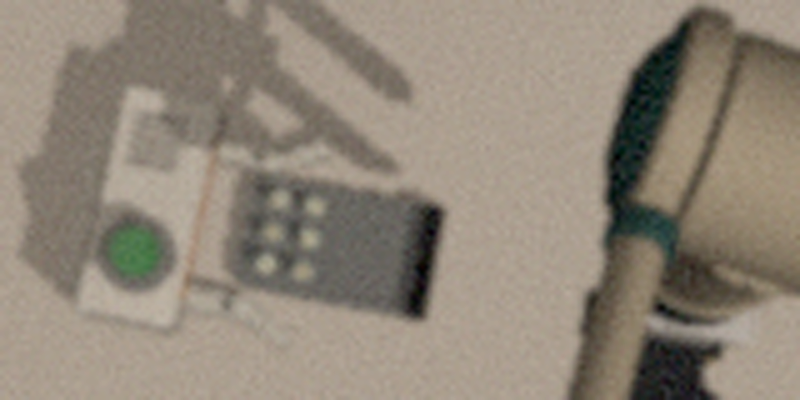

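View pics/c4b.png

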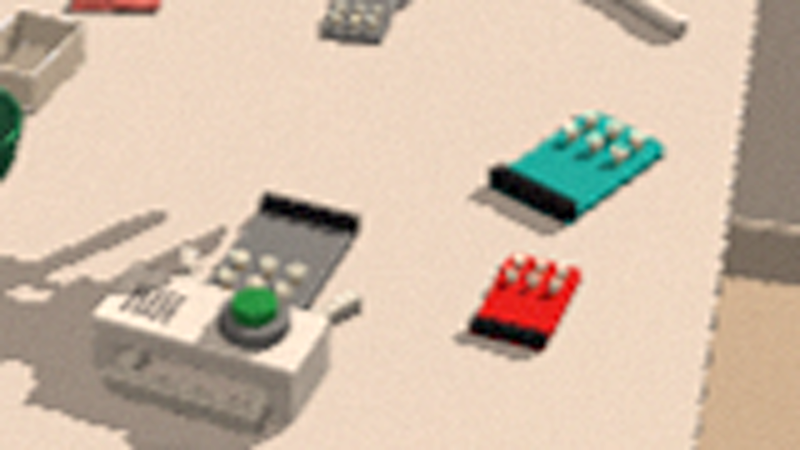

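```bash
python3 - <<'E'
from h import *
P=lambda x,y=0:list(s2w([x,y,0])[:2])
q=quat_down(ST[2]-np.pi/2)
r.move_l([*P(-.205),.06],q,vel=.3); r.move_l([*P(-.205),.028],vel=.1)
r.move_l([*P(-.187),.028],vel=.06)
g=r.move_l([*P(-.080),.028],vel=.04,guard=9)
p=telemetry.current_ee_pos(); print(g,w2s([p[0],p[1],0]),telemetry.current_wrist_force(),telemetry.current_t())
if g:
    g=r.move_l([*(np.array(p[:2])+.002*np.array([np.cos(ST[2]),np.sin(ST[2])])),.028],vel=.01,guard=15)
    p=telemetry.current_ee_pos(); print(g,w2s([p[0],p[1],0]),telemetry.current_wrist_force())
r.move_l([*P(-.13),.028],vel=.1); r.move_l([*P(-.20),.15],vel=.4)
look(5); print(telemetry.current_t())
for c in("top","side"):
  for t in("carrier","nose","cure_button_top"):
    for d in models.mark_of(t,c)[:5]:
      v=w2s([*d["at"][:2],0])
      if abs(v[1])<.05: print(c,t,np.round(v,3),d["at"][2],round(float(d["score"]),2))
E
```

```text
True [-9.41320204e-02  3.09801013e-04 -1.40050000e+00] [ 0.13537312 -1.81261642  1.00221259] 26.7667
False [-9.38802211e-02  7.27700421e-04 -1.40050000e+00] [-0.26412366 -6.5247269   0.94028399]
28.2833
top carrier [-0.025 -0.006 -1.4  ] 0.0024 0.69
top carrier [ 0.    -0.003 -1.4  ] -0.0013 0.68
top cure_button_top [-1.0e-03  2.6e-02 -1.4e+00] 0.0662 0.39
side carrier [-0.025  0.    -1.4  ] 0.0014 0.72
side nose [ 3.0e-02 -1.0e-03 -1.4e+00] -0.001 0.42
side cure_button_top [ 0.     0.027 -1.4  ] 0.066 0.6
```

View pics/c5a.png

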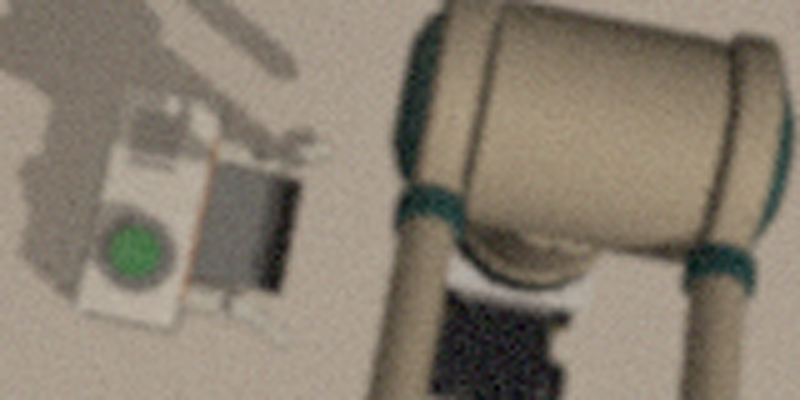

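View pics/c5b.png

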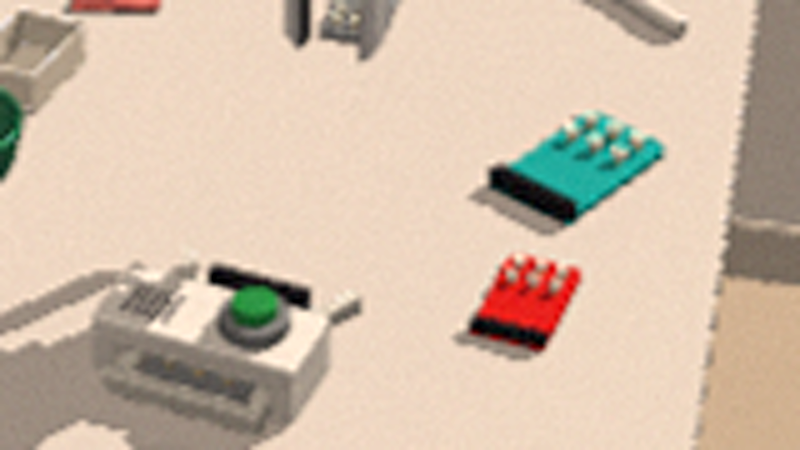

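```bash
python3 - <<'E'
from h import *
ca=[("top",[-.06,-.035,.016],T(301,181)),("top",[-.06,.035,.016],T(280,293)),("side",[-.06,-.035,.016],S(212,264)),("side",[-.06,.035,.016],S(309,289))]
for s in (ca,ca[:2],ca[2:]):
    p,e=fit(s,s2w([-.025,0,0])); print(w2s(p).round(4),abs(e).max().round(2))
# button from green pixels centroid
for c in("top","side"):
    im=cv2.imread(f"pics/{c}5.png").astype(int); m=(im[:,:,1]>im[:,:,2]*1.6)&(im[:,:,1]>im[:,:,0]*1.3)
    l,n,st,ce=None,None,None,None
    n,l,st,ce=cv2.connectedComponentsWithStats(m.astype(np.uint8))
    print(c,[(ce[i].round(1),st[i,4]) for i in range(1,n) if st[i,4]>20 and 260<ce[i][0]<380 and 190<ce[i][1]<260])
    for z in(.056,.060,.064): print(z,proj(c,body(ST,[0,.03,z])))
E
```

```text
[-0.0224 -0.0008  0.0091] 0.44
[-0.0224  0.0003  0.0125] 0.15
[-0.0232 -0.0028 -0.0021] 0.11
top []
0.056 [[287.5767918  210.11936449]]
0.06 [[287.44073361 209.96706681]]
0.064 [[287.3037005  209.81367786]]
side [(array([269.3, 197.1]), np.int32(482)), (array([330.4, 230.5]), np.int32(64))]
0.056 [[330.72947952 232.12404778]]
0.06 [[330.72928864 231.09875031]]
0.064 [[330.72909719 230.07038757]]
```

```bash
python3 - <<'E'
from h import *
B=list(s2w([0,.03,0])[:2]); q=quat_down(ST[2]-np.pi/2); z0=r.nose_length
gripper_to(0)
r.move_l([*B,.15],q,vel=.25); r.move_l([*B,z0+.072],vel=.12)
g=r.move_l([*B,z0+.045],vel=.015,guard=1.0)
p=telemetry.current_ee_pos(); print("touch",g,p[2]-z0,telemetry.current_wrist_force())
g=r.move_l([*B,z0+.045],vel=.015,guard=9)
p=telemetry.current_ee_pos(); print("bottom",g,p[2]-z0,telemetry.current_wrist_force())
r.hold(.3); p=telemetry.current_ee_pos(); print(p[2]-z0,telemetry.current_wrist_force(),telemetry.current_t())
look(6)
r.move_l([*B,z0+.10],vel=.1); r.move_l([*s2w([-.16,0,0])[:2],.2],vel=.3)
r.hold(.3);look(7); print(telemetry.current_t(),telemetry.current_wrist_force())
for c in("top","side"):
  for t in("carrier","nose","cure_button_top"):
    for d in models.mark_of(t,c)[:5]:
      v=w2s([*d["at"][:2],0])
      if abs(v[1])<.05: print(c,t,np.round(v,3),d["at"][2],round(float(d["score"]),2))
for t in ("plaster_cast","small_jar","open_tray","felt_wheel","pen","vial"): 
    for d in models.mark_of(t,"top")[:2]:print(t,np.round(d["at"],3),round(float(d["score"]),2))
E
```

```text
touch True 0.06476203628360627 [0.78538802 0.39890728 1.8350076 ]
bottom True 0.060239551838754284 [-0.48702034  0.30932862  5.40291969]
0.060250091246440714 [-0.1377992   0.42817439  5.3308457 ] 32.5083
34.3083 [ 0.05781871 -0.32773724  0.12186061]
top carrier [-0.026 -0.006 -1.4  ] 0.0007 0.82
top nose [-0.022  0.003 -1.4  ] -0.006 0.19
top cure_button_top [ 0.003 -0.003 -1.4  ] -0.0001 0.73
top cure_button_top [-0.004  0.031 -1.4  ] 0.0644 0.47
side carrier [-0.023 -0.002 -1.4  ] 0.002 0.63
side nose [ 3.3e-02 -1.0e-03 -1.4e+00] 0.0004 0.52
side cure_button_top [ 0.002  0.03  -1.4  ] 0.0643 0.63
plaster_cast [ 0.414  0.346 -0.003] 0.58
plaster_cast [0.563 0.15  0.003] 0.3
small_jar [0.747 0.161 0.006] 0.57
open_tray [ 0.78  -0.123 -0.003] 0.86
felt_wheel [0.661 0.425 0.004] 0.5
pen [ 0.367 -0.34   0.004] 0.57
pen [ 0.551  0.1   -0.001] 0.54
vial [0.574 0.381 0.003] 0.4
```

View pics/c6b.png

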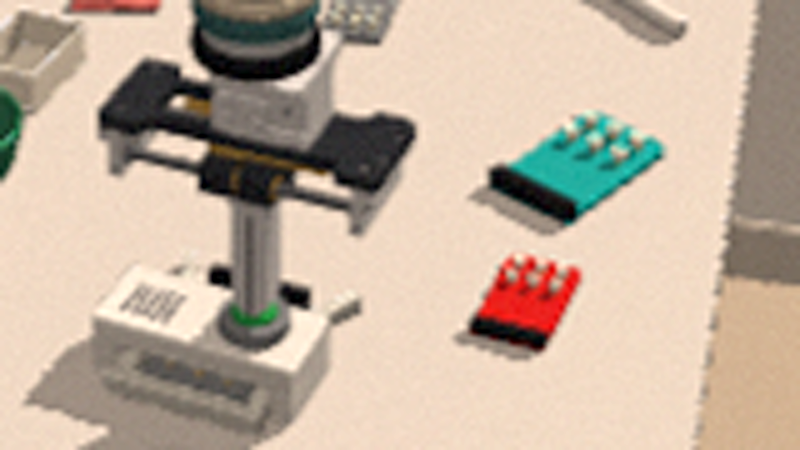

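View pics/c7b.png

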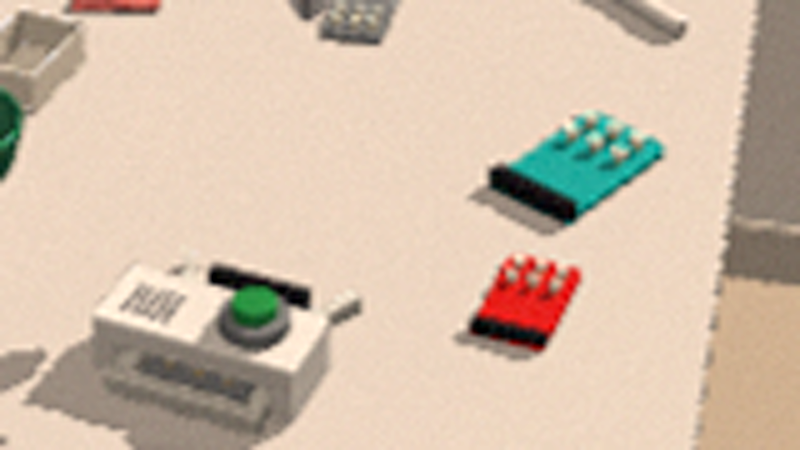

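```bash
python3 - <<'E'
from h import *
B=list(s2w([0,.03,0])[:2]); q=quat_down(ST[2]-np.pi/2); z0=r.nose_length
r.move_l([*B,z0+.08],q,vel=.25); r.move_l([*B,z0+.069],vel=.05)
print(telemetry.current_wrist_force()[2])
for z in np.arange(.067,.056,-.001):
    g=r.move_l([*B,z0+z],vel=.02,guard=18); r.hold(.1)
    print(round(z,3),round(telemetry.current_ee_pos()[2]-z0,4),np.round(telemetry.current_wrist_force()[2],1),g)
    if telemetry.current_wrist_force()[2]>14 or g: break
r.hold(.2)
r.move_l([*B,z0+.10],vel=.1); r.move_l([*s2w([-.16,0,0])[:2],.2],vel=.3)
r.hold(.5);look(8); print(telemetry.current_t(),telemetry.current_wrist_force())
for t in("carrier","nose","cure_button_top"):
    for d in models.mark_of(t,"side")[:5]:
      v=w2s([*d["at"][:2],0])
      if abs(v[1])<.05: print(t,np.round(v,3),d["at"][2],round(float(d["score"]),2))
E
```

```text
-0.12652989670233786
0.067 0.0671 -0.1 False
0.066 0.0662 1.3 False
0.065 0.0651 1.2 False
0.064 0.0641 2.1 False
0.063 0.0631 3.0 False
0.062 0.0621 3.4 False
0.061 0.0611 3.5 False
0.06 0.0602 5.3 False
0.059 0.0602 9.5 False
0.058 0.06 15.5 False
41.7917 [0.6875774  1.58798918 0.50092635]
carrier [-0.024 -0.    -1.4  ] 0.0017 0.71
nose [ 0.034 -0.007 -1.4  ] -0.0006 0.56
cure_button_top [-0.     0.029 -1.4  ] 0.065 0.41
```

View pics/c8b.png

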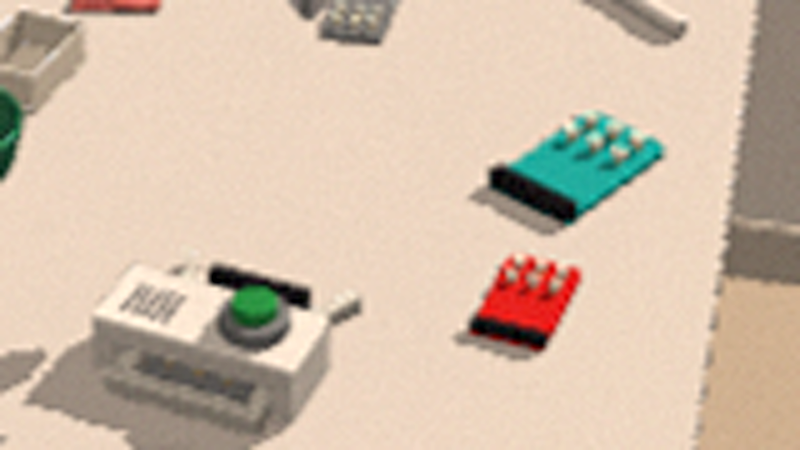

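The second press went down 6 mm to a hard stop. In the picture the green button is up again at crop (255,305), and the push bar stands before the bridge at (260,285), unmoved.

```bash
python3 -c "
from plant import r
r.sign_off()"
```

```text
the job is handed in; nothing more can be done
```

The carrier is home against the end stop, the green button has been pressed fully down and is up again, and I handed the job in at about 42 s.

**How it went:**
- I turned and shifted the larger grey carrier into line by pushing its side with two fingertips.
- I then pushed its bar from behind, steering out about 5 mm of sideways offset before the rails, until it stopped against the end stop.
- I pressed the button twice. The first press ended at about 5 N, too close to the spring's own 4 N to be sure it was fully down. The second ran 6 mm into a hard stop at about 15 N.

**Last checks:**
- **Carrier:** the side camera put it at station x ≈ -24 mm and y ≈ 0. An earlier fit to the bar, before the presses, gave x ≈ -22 mm, y ≈ -1 mm and a heading error of about 0.01 rad.
- **Button:** its top reads at z ≈ 0.065 m, which is fully up.
- **Bystanders:** when checked after the first press, all were within about 4 mm of where they started, which is the networks' own error.
- **Arm:** it stood clear of everything, holding about 0.2 m above the worktop.

**Disagreements:**
- The top camera read the carrier at y ≈ -6 mm, against about 0 from the side camera and the bar fit. The rails leave only 4 mm of play each side, so I put this down to network error.
- The last wrist force reading was about 1.8 N with the arm in free air. I took it for sensor noise.

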